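# Feed a stone blank under the wheel guard with a push stick

### The job

Set the stone blank flat on the edging station's bed, long side along the feed, just outside the mouth of the guard, and let go of it. Then, with the push stick behind it and never with the hand, feed it in under the guard until it presses in the sprung stop hidden inside by about 4 mm, gently: over 8 mm spoils the setting. Leave it in there against the stop, draw the stick out, and lay it down on the bench clear of the station, leaving the other things alone.

Things in the scene. Friction and masses are not known exactly. Their poses are not given: they have to be found in the camera images.
- mouth (a point): Middle of the mouth of the edging station's grey hood (wheel guard and motor on top), on the bed's top face, 30 mm above the bench. +y is the feed direction, into the hood; z up. Opening 51 mm wide, 32 mm high. Hood from y = 0 to 0.190, its roof 68 mm above the bench; the round wheel guard (from y = 0.050 on) rises to 173 mm above the bench
- bed_end (a point): Middle of the infeed end of the fixed dark steel bed (120 mm wide), on its top face, 130 mm before the mouth; same axes as point mouth. Along the open bed run two fences only 5 mm high and 8 mm wide, flaring from 51 mm apart at the mouth to 72 mm apart 125 mm before it
- shoe_mid (a point): Middle of the sprung rubber hold-down shoe in the hood, 75 mm past the mouth (26 mm above the bed when free). The blank's front meets it some 9 mm earlier and lifts it 2 mm; it bears down with about 5 N. The push needed jumps there, then stays as a steady drag of roughly 5 to 10 N, by friction; the shoe also keeps the blank where it is left
- stop (a joint): How far the sprung stop in the hood is pressed in along the feed (m): 0 free, 0.014 fully in; 1500 N/m (4 mm takes 6 N on top of the drag), springs back. Its free face is 95 to 125 mm past the mouth, reset each time and not measured: find it by feel. Its 10 mm steel rod shows at the hood's rear and moves with it
- blank_centre (a point): Stone blank, a loose marble slab 44 mm (its x) by 70 mm (its y) by 28 mm high (z), about 0.2 kg; this point is its centre, 14 mm above its underside. It starts flat on the bench. It is fed with its 70 mm side along the feed, either end first
- blank: The same stone blank; origin at the centre of its underside, same axes
- stick_handle (a point): Loose wooden push stick, 0.14 kg, standing on its sole bar (230 long, 30 wide, 18 mm high). On its rear part an upright handle 80 mm long, 20 mm thick, up to 56 mm above the underside; this point is mid-handle, 38 mm above the underside. +x points to the nose, 170 mm ahead; the bar ends 60 mm behind; y across the thickness. Grip it here from above
- stick_nose (a point): Middle of the push stick's flat nose (30 mm wide, 18 mm high), 9 mm above its underside; same axes as the handle point. It is to push on the blank's rear face with the sole on or just over the bed
- stick: The same push stick; origin on its underside below the middle of the handle, same axes
- machine: The edging station's bed and hood; origin on the bench, 30 mm below point mouth, same axes
- tumbler: bystander: glass tumbler, 68 mm across, 95 mm tall; origin under its centre
- spray: bystander: white spray can, 60 mm across, 170 mm tall; origin under its centre
- disc: bystander: flat reddish abrasive disc, 110 mm across, 14 mm thick; origin under its centre
- block: bystander: cork block 40 x 60 x 45 mm high; origin under its centre
- brush: bystander: hand brush lying down
- wrench: bystander: wrench lying down
- offcut: bystander: narrow marble offcut 30 x 95 x 16 mm high, not the blank; origin under its centre
Things that resemble listed ones, but are neither listed nor needed, are in the scene too. Leave any green look-alike of the blank alone.

How it is judged:
On the way, in this order (a step that is already met when the one before it is completed fails the run):
1. the blank lies flat on the open bed in front of the mouth, let go (y of blank_centre in the frame of mouth between -0.12 and -0.035 m and x of blank_centre in the frame of mouth between -0.015 and 0.015 m and z of blank_centre in the frame of mouth between 0.01 and 0.018 m and contact force between the fingers and blank below 0.1 N), for 0.2 s.
2. the stick pushes the blank in through the mouth (its centre is past it) (y of blank_centre in the frame of mouth above 0 m and contact force between stick and blank above 0.5 N), for 0.1 s.
3. the blank, pushed by the stick, presses the stop in by more than 2 mm (value of joint stop above 0.002 m and contact force between stick and blank above 0.5 N), for 0.2 s.
At the end, for the whole second after the job is handed in: The blank lies on the bed under the hood and still presses the stop in by more than 1 mm; the push stick lies at rest on the bench (its handle point under 48 mm high), touching neither the station nor the blank (value of joint stop above 0.001 m and y of blank_centre in the frame of mouth above 0.05 m and z of blank_centre in the frame of mouth below 0.018 m and contact force between stick and machine below 0.05 N and contact force between stick and blank below 0.05 N and height (world z) of stick_handle below 0.048 m and linear speed of each of stick, blank below 0.02 m/s).
It fails at once if the stop is pressed in by more than 8 mm (value of joint stop above 0.008 m).
It fails at once if the hand pushes the blank into the mouth (fingers on it with its front at or beyond the mouth) (y of blank_centre in the frame of mouth above -0.034 m and z of blank_centre in the frame of mouth below 0.03 m and horizontal distance between blank_centre and mouth below 0.15 m and x of blank_centre in the frame of mouth between -0.04 and 0.04 m and contact force between the fingers and blank above 0.5 N).
It fails at once if a bystander is moved by more than 30 mm (distance of any of tumbler, spray, disc, block, brush, wrench, offcut from where it was at the start of the episode above 0.03 m).
It also fails if it takes over 72 s, if anything falls off the work surface, if the arm or the gripper's body presses on something with over 40 N, if the wrist force passes 120 N, or if a joint passes its speed limit or range.

### The arm

A 7-joint arm with a two-finger parallel gripper is mounted at the origin on the work surface. World frame = base frame: x ahead of the robot, y to its left, z up, the work surface at z = 0. Lengths are in m, angles in rad, forces in N, time in s.
With the tool pointing down it reaches from about 0.4 to 0.85 m from the base axis. Payload 10.4 kg.
Tool frame: the origin (TCP) lies at the very end of the fingers, on their centre line; the grasp point (between the pads) lies 19 mm behind it (manip.tcp_to_grasp is the z of the grasp point in the tool frame, in m); z points along the fingers, x is the direction in which the jaws open and shut, and the axes are right-handed (so a half turn about z gives the same grasp; the last joint's range is limited). The gripper opens to 85 mm and grips with 20 to 120 N. Pads are 22 mm wide; open, the fingers measure 114 mm over their backs; the gripper's body (76 mm by 85 mm) begins 54 mm behind the grasp point. The pads swing forward as they close: fully open they stand 13 mm farther back than shut.
Start: joints at [1.264, 0.332, -0.065, 1.46, 0.022, 1.35, -0.088], TCP at [0.175, -0.6, 0.231] pointing down, gripper open.
Joint ranges: [-2.6, 2.6], [-0.5, 2.12], [-1.47, 1.34], [0.16, 2.42], [-1.27, 4.41], [0.06, 2.06], [-2.6, 2.6]. Speed limits (rad/s): [2.22, 2.22, 2.79, 2.79, 3.14, 3.14, 3.14].

### API

Orientations are given as a unit quaternion [x, y, z, w].
In Python, from workcell import manip gives the robot as it stands.
- The arm moves only by the tool servo_tool, never from a script. Its argument "moves" is a list of rows, each an object with "travel": the shift along the tool's x, y, z in mm, a list of three; "dr": the turn, a rotation vector about the tool's x, y, z in degrees, a list of three. A call has 1 to 12 rows; each row shifts and turns the commanded pose from where the row before left it, along the tool's axes as they then stand; what a row does not reach is not made up. A row lasts 1/8 s, in which the tool goes at most 62.5 mm and 10.7 degrees, less where a joint would pass 70% of its speed; a pose out of reach is approached as far as the arm can. A call is refused whole if a number of a shift passes 62.5 or a number of a turn 10.7, either way. A call with a gripper value outside its range is refused whole. "claw" is the closure, from 0 (fully open) to 1 (shut), set as the call begins (left out, the last holds). The fingers move at their own pace and stop on an object; "squeeze" is the grip in N (left out, the last holds). Time passes only in rows, so rows that do not move let the fingers close. It gives the time, the measured TCP pose, the force and the opening at its end, in the units of the state.
- manip.get_obs(): the state, without advancing time (a new reading comes with each control period).
- manip.camera(name): name is "side" or "top" or "wrist"; returns the picture (400x640x3 uint8, blue, green, red); there is no depth.
- manip.calibration(name): a dict with "intrinsics" (3x3 intrinsics, pixels), "view" (4x4, takes a point from world to camera coordinates). Camera axes: x right, y down, z forward; pixel columns grow to the right and rows downward; lengths in m; the calibration is good to about 2 mm. A picture is of the moment at which its call begins: read the wrist's pose just before it. calibration takes no time and is no camera call; for the wrist camera it gives the pose at the moment of the call.
- manip.hand_in(): hands the job in, once; it reports no verdict.
The state is a dict: "clock": time; "joint_pos": joint angles; "joint_velocities": joint speeds; "tau": joint torques, N m; "position": TCP position; "ee_rot": TCP orientation; "ft_force": force on the tool from outside, world axes, zero at the start; "torque": the same for the moment, N m; "grip_width": opening from 0.0 (shut) to 1.0 (fully open).
Only numpy, scipy, OpenCV 4.12 (cv2) and the standard library are available. Lean on these libraries where they do the work, as an engineer would, in place of code of your own. Each camera call takes 0.05 s, during which the arm holds its last target. There are 200 camera calls.

## Working session

There is one attempt and no reset: what is moved stays moved. The work goes in short steps, Python scripts to look and compute and a tool call to move; the robot and the scene stay as the last step left them, time stands still between calls to the robot, and variables do not carry over. Pictures are saved under pics/ and viewed, on a budget of 10 in all, crops included, one or two more only if the job needs it, and the job is handed in when it is done.

Besides the shell and the picture viewer there is one more tool, called after ">>>" as name(argument=value, ...), one argument or row to a line, values as JSON. servo_tool: Moves the arm, as the interface text tells. Its arguments: {"type":"object","properties":{"moves":{"type":"array","items":{"type":"object","properties":{"travel":{"type":"array","items":{"type":"number"}},"dr":{"type":"array","items":{"type":"number"}}}}},"claw":{"type":"number"},"squeeze":{"type":"number"}},"required":["moves"]}

```bash
mkdir -p pics; ls
cat > h.py <<'E'
import numpy as np, cv2
from workcell import manip
from scipy.spatial.transform import Rotation as R
def snap(n,f):
    c=manip.calibration(n); im=manip.camera(n); cv2.imwrite('pics/'+f,im)
    np.savez('pics/'+f[:-4]+'.npz',K=c['intrinsics'],V=c['view']); return im
def load(f):
    d=np.load('pics/'+f[:-4]+'.npz'); return cv2.imread('pics/'+f),d['K'],d['V']
def ray(f,px,z):
    _,K,V=load(f); px=np.atleast_2d(px).astype(float)
    d=np.c_[px,np.ones(len(px))]@np.linalg.inv(K).T@V[:3,:3]
    o=-V[:3,:3].T@V[:3,3]
    return o+d*((z-o[2])/d[:,2])[:,None]
def proj(f,P):
    _,K,V=load(f); P=np.atleast_2d(P); c=P@V[:3,:3].T+V[:3,3]; u=c@K.T; return u[:,:2]/u[:,2:]
E
python3 - <<'E'
from h import *
a=snap('top','top1.png'); b=snap('side','side1.png')
for n in('top','side'):
    _,K,V=load(n+'1.png'); print(n,K.round(1).tolist(),(-V[:3,:3].T@V[:3,3]).round(3),V[2,:3].round(3))
o=manip.get_obs(); print(o, manip.tcp_to_grasp)
E
```

```text
pics
top [[413.7, 0.0, 322.4], [0.0, 413.7, 201.6], [0.0, 0.0, 1.0]] [0.329 0.039 1.263] [ 0.181  0.023 -0.983]
side [[442.3, 0.0, 318.2], [0.0, 442.3, 193.3], [0.0, 0.0, 1.0]] [0.036 0.797 1.02 ] [ 0.39  -0.563 -0.728]
{'clock': 0.1, 'joint_pos': array([ 1.26437933,  0.33280436, -0.06470382,  1.460832  ,  0.02159544,
        1.34987238, -0.08853383]), 'joint_velocities': array([ 4.62020322e-04, -1.57239483e-03,  1.33399140e-03, -1.13056856e-03,
       -4.51543036e-04, -6.82092912e-04,  7.20598591e-05]), 'tau': array([ 1.11463236e-03, -6.26755285e+01,  4.91012167e-02, -3.92433107e+01,
        1.62007328e-02,  7.05418526e-03, -1.01772498e-04]), 'position': array([ 0.17492747, -0.59969233,  0.23061028]), 'ee_rot': array([ 8.00002956e-01, -5.99995748e-01, -5.02256507e-04, -3.46979179e-04]), 'ft_force': array([0.59915957, 0.51575824, 0.2029721 ]), 'torque': array([-0.00161319,  0.04628016, -0.02333142]), 'grip_width': 1.0013384279541997} -0.0187
```

View pics/top1.png

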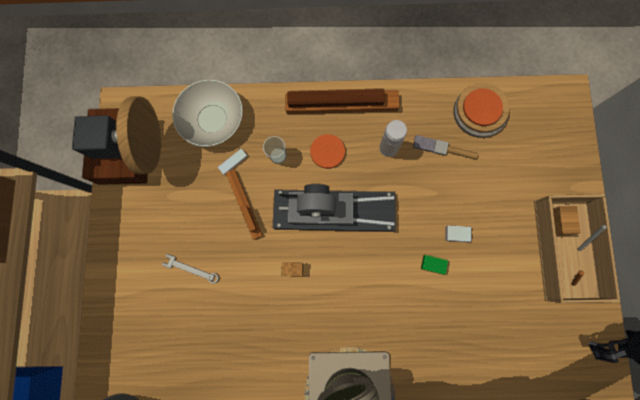

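View pics/side1.png

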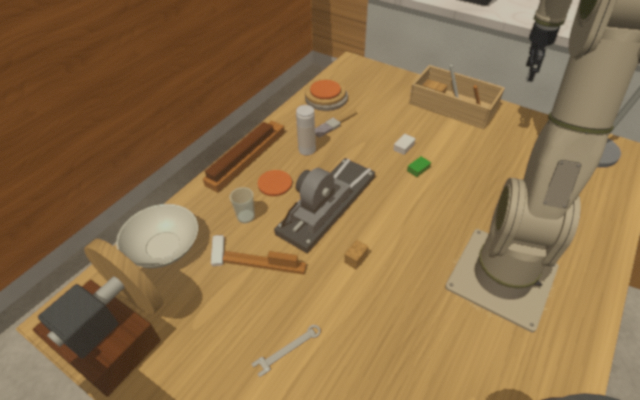

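The top view shows the machine at about (335,210) with its open bed to the right. The white blank is at (459,234), with a green look-alike at (435,265). The stick runs from (258,237) to (230,172), with the offcut (233,161) at its nose. Next I'll measure them.

Run:
```python
from h import *
im,K,V=load('top1.png'); hsv=cv2.cvtColor(im,cv2.COLOR_BGR2HSV)
def show(name,mask,z,box):
    m=np.zeros(mask.shape,np.uint8); x0,y0,x1,y1=box; m[y0:y1,x0:x1]=mask[y0:y1,x0:x1]*255
    m=cv2.morphologyEx(m,cv2.MORPH_CLOSE,np.ones((3,3)))
    cs,_=cv2.findContours(m,0,2); c=max(cs,key=cv2.contourArea)
    w=ray('top1.png',c[:,0],z)[:,:2].astype(np.float32)
    r=cv2.minAreaRect(w); print(name,np.round(r[0],3),np.round(r[1],3),round(r[2],1),cv2.boxPoints(r).round(3).tolist())
print(hsv[234,459],hsv[210,245],hsv[200,237],hsv[215,250],hsv[161,233],hsv[220,270],hsv[205,279],hsv[250,350])
S=hsv[...,1].astype(int);Vv=hsv[...,2].astype(int);H=hsv[...,0]
show('blank',(S<60)&(Vv>120),.028,(435,215,485,255))
show('offcut',(S<60)&(Vv>120),.016,(205,140,250,180))
show('stick',(H<16)&(S>150)&(Vv<200),.018,(215,160,265,245))
show('bed',(S<70)&(Vv<110),.03,(262,180,405,240))
show('green',(H>45)&(H<75)&(S>150),.02,(410,250,460,280))
c=cv2.resize(im[140:285,195:495],None,fx=2.66,fy=2.66,interpolation=cv2.INTER_CUBIC); cv2.imwrite('pics/crop1.png',c)
```

```text
[ 48  21 186] [ 14 189 144] [ 15 175 150] [ 14 183  78] [ 71  15 191] [ 17 140 162] [150   4  62] [ 17 141 164]
blank [ 0.452 -0.336] [0.071 0.045] 85.0 [[0.4269999861717224, -0.36899998784065247], [0.47200000286102295, -0.37299999594688416], [0.4779999852180481, -0.30300000309944153], [0.43299999833106995, -0.29899999499320984]]
offcut [0.695 0.351] [0.031 0.095] 39.3 [[0.652999997138977, 0.37700000405311584], [0.7129999995231628, 0.30399999022483826], [0.7369999885559082, 0.3240000009536743], [0.6769999861717224, 0.3970000147819519]]
stick [0.558 0.31 ] [0.231 0.033] 23.0 [[0.4449999928474426, 0.2800000011920929], [0.4580000042915344, 0.25], [0.6700000166893005, 0.3400000035762787], [0.6570000052452087, 0.3709999918937683]]
bed [0.54  0.033] [0.367 0.139] 87.6 [[0.4620000123977661, -0.1469999998807907], [0.6010000109672546, -0.15299999713897705], [0.6169999837875366, 0.21400000154972076], [0.4779999852180481, 0.2199999988079071]]
green [ 0.363 -0.26 ] [0.071 0.042] 74.9 [[0.3330000042915344, -0.289000004529953], [0.37400001287460327, -0.30000001192092896], [0.3930000066757202, -0.23100000619888306], [0.35199999809265137, -0.2199999988079071]]
```

View pics/crop1.png

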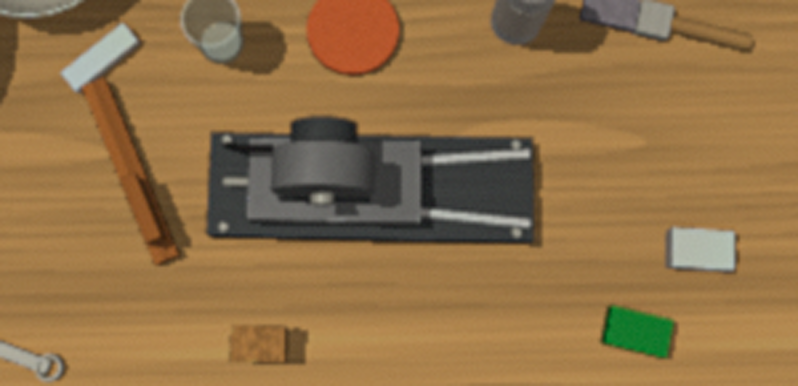

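The crop shows the hood's front edge at crop x≈421, the bed's right end at x≈532 and both fences. The stick's handle is at its lower end and its nose is close to the offcut. Next I'll measure the machine.

Run:
```python
from h import *
im,_,_=load('top1.png')
c=lambda p:np.array(p)/2.66+[195-.3,140-.3]
f='top1.png'
for n,z,ps in [('bed',.03,[(211,132),(533,138),(530,243),(207,236)]),('roof',.068,[(421,139),(421,221),(248,221)]),('fence top',.035,[(424,161),(529,153)]),('fence bot',.035,[(424,212),(529,223)]),('rod',.045,[(225,181),(247,181)]),('handle top',.056,[(105,165),(160,240)]),('spray top .17',.17,[(525,-8)]),('stick low',.018,[(165,260),(95,85)])]:
    print(n,ray(f,[c(p) for p in ps],z)[:,:2].round(3).tolist())
# verify in side view: guess mouth
```

```text
bed [[0.598, 0.215], [0.582, -0.153], [0.463, -0.144], [0.478, 0.219]]
roof [[0.576, -0.024], [0.485, -0.021], [0.489, 0.169]]
fence top [[0.558, -0.028], [0.564, -0.147]]
fence bot [[0.499, -0.026], [0.485, -0.143]]
rod [[0.538, 0.197], [0.537, 0.172]]
handle top [[0.557, 0.331], [0.471, 0.267]]
spray top .17 [[0.708, -0.13]]
stick low [[0.453, 0.269], [0.66, 0.354]]
```

```bash
cat >> h.py <<'E'
def go(P,yaw=None):
    "shift to P in tool axes (mm), then turn to tool-x yaw (deg, world) as dr; keep tool down"
    o=manip.get_obs(); r=R.from_quat(o['ee_rot']); p=o['position']
    x=r.as_matrix()[:,0]; y0=np.degrees(np.arctan2(x[1],x[0]))
    print('pos',p.round(4),'yaw',y0.round(2),'zax',r.as_matrix()[:,2].round(3),'F',o['ft_force'].round(1),'grip',round(o['grip_width'],3),'t',round(o['clock'],2))
    print('travel',(r.inv().apply(np.array(P)-p)*1000).round(1), end=' ')
    if yaw is not None:
        t=R.from_euler('z',yaw,degrees=True)*R.from_quat([1,0,0,0])
        print('dr',np.degrees((r.inv()*t).as_rotvec()).round(1))
    else: print()
E
python3 -c "
from h import *
go([.452,-.336,.2],-5)"
```

```text
pos [ 0.1749 -0.5997  0.2306] yaw -73.74 zax [-0.     0.001 -1.   ] F [0.6 0.5 0.2] grip 1.001 t 0.1
travel [-175.5 -339.8   30.8] dr [ -0.    0.1 -68.7]
```

>>> servo_tool(
  moves=[
    {"travel":[-22,-42.5,4]},
    {"travel":[-22,-42.5,4]},
    {"travel":[-22,-42.5,4]},
    {"travel":[-22,-42.5,4]},
    {"travel":[-22,-42.5,4]},
    {"travel":[-22,-42.5,4]},
    {"travel":[-22,-42.5,4]},
    {"travel":[-22,-42.5,3]},
    {"travel":[0,0,0],"dr":[0,0,-10]},
    {"travel":[0,0,0],"dr":[0,0,-10]},
    {"travel":[0,0,0],"dr":[0,0,-10]},
    {"travel":[0,0,0],"dr":[0,0,-10]},
  ],
)

```text
$.moves[0]: bad value
```

>>> servo_tool(
  moves=[
    {"travel":[0,0,0],"dr":[0,0,-10]},
    {"travel":[0,0,0],"dr":[0,0,-10]},
    {"travel":[0,0,0],"dr":[0,0,-8.7]},
    {"travel":[0,0,0]},
    {"travel":[0,0,0]},
  ],
)

```text
$.moves[3]: bad value
```

Run:
```python
from h import *
go([.452,-.336,.2],-5)
im=snap('wrist','w1.png'); hsv=cv2.cvtColor(im,cv2.COLOR_BGR2HSV)
m=((hsv[...,1]<60)&(hsv[...,2]>120)).astype(np.uint8)*255
for c in sorted(cv2.findContours(m,0,2)[0],key=cv2.contourArea)[-3:]:
    r=cv2.minAreaRect(ray('w1.png',c[:,0],.028)[:,:2].astype(np.float32)); print(cv2.contourArea(c),cv2.boundingRect(c),r)
```

```text
pos [ 0.1749 -0.5997  0.2306] yaw -73.74 zax [-0.     0.001 -1.   ] F [0.6 0.5 0.2] grip 1.001 t 0.1
travel [-175.5 -339.8   30.8] dr [ -0.    0.1 -68.7]
0.0 (335, 319, 1, 1) ((-0.02867032214999199, -0.6805766820907593), (0.0, 0.0), 0.0)
0.0 (326, 319, 1, 1) ((-0.03221450373530388, -0.6683811545372009), (0.0, 0.0), 0.0)
0.0 (341, 317, 1, 1) ((-0.02301022596657276, -0.6876710653305054), (0.0, 0.0), 0.0)
```

View pics/w1.png

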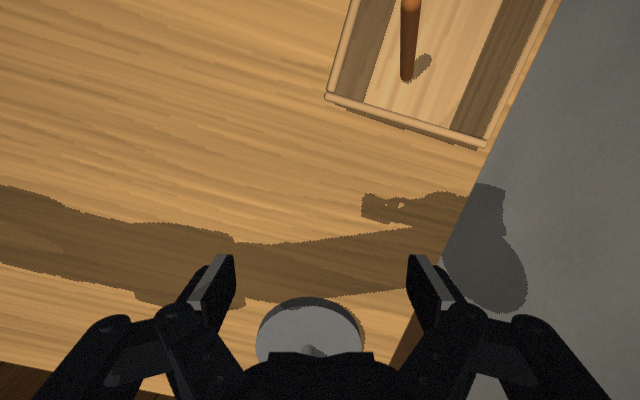

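Both calls were refused because every row needs both fields, so this picture shows only the start pose, with the box and the fingers in view. I'll resend with both fields.

>>> servo_tool(
  moves=[
    {"travel":[-22,-42.5,4],"dr":[0,0,0]},
    {"travel":[-22,-42.5,4],"dr":[0,0,0]},
    {"travel":[-22,-42.5,4],"dr":[0,0,0]},
    {"travel":[-22,-42.5,4],"dr":[0,0,0]},
    {"travel":[-22,-42.5,4],"dr":[0,0,0]},
    {"travel":[-22,-42.5,4],"dr":[0,0,0]},
    {"travel":[-22,-42.5,4],"dr":[0,0,0]},
    {"travel":[-22,-42.5,3],"dr":[0,0,0]},
    {"travel":[0,0,0],"dr":[0,0,-10]},
    {"travel":[0,0,0],"dr":[0,0,-10]},
    {"travel":[0,0,0],"dr":[0,0,-10]},
    {"travel":[0,0,0],"dr":[0,0,-10]},
  ],
)

```text
clock: 1.65
position: [0.452, -0.3357, 0.2001]
ee_rot: [0.958, -0.287, -0.0, -0.0]
ft_force: [0.5, 0.3, 0.0]
grip_width: 1.0
```

>>> servo_tool(
  moves=[
    {"travel":[0,0,0],"dr":[0,0,-10]},
    {"travel":[0,0,0],"dr":[0,0,-10]},
    {"travel":[0,0,0],"dr":[0,0,-8.7]},
    {"travel":[0,0,0],"dr":[0,0,0]},
    {"travel":[0,0,0],"dr":[0,0,0]},
  ],
)

```text
clock: 2.28
position: [0.452, -0.3359, 0.2002]
ee_rot: [0.999, -0.046, -0.0, -0.0]
ft_force: [0.3, -0.3, -0.0]
grip_width: 0.997
```

Run:
```python
from h import *
go([.452,-.336,.2],-5)
im=snap('wrist','w2.png'); hsv=cv2.cvtColor(im,cv2.COLOR_BGR2HSV)
m=((hsv[...,1]<60)&(hsv[...,2]>120)).astype(np.uint8)*255
for c in sorted(cv2.findContours(m,0,2)[0],key=cv2.contourArea)[-3:]:
    r=cv2.minAreaRect(ray('w2.png',c[:,0],.028)[:,:2].astype(np.float32)); print(cv2.contourArea(c),cv2.boundingRect(c),r)
```

```text
pos [ 0.452  -0.3359  0.2002] yaw -5.24 zax [-0.  0. -1.] F [ 0.3 -0.3 -0. ] grip 0.997 t 2.27
travel [-0.   0.1  0.2] dr [-0.   0.  -0.2]
20.5 (583, 243, 7, 9) ((0.755325436592102, -0.4542064964771271), (0.006183566525578499, 0.011336766183376312), 38.41054916381836)
1225.5 (552, 101, 49, 40) ((0.7173351645469666, -0.3044852018356323), (0.0353010818362236, 0.03760363161563873), 74.55873107910156)
2373.5 (300, 144, 41, 62) ((0.45220136642456055, -0.33783239126205444), (0.06821822375059128, 0.04324037581682205), 84.76419067382812)
```

>>> servo_tool(
  moves=[
    {"travel":[0,2,50],"dr":[0,0,0]},
    {"travel":[0,0,50],"dr":[0,0,0]},
    {"travel":[0,0,50],"dr":[0,0,0]},
    {"travel":[0,0,30],"dr":[0,0,0]},
    {"travel":[0,0,14],"dr":[0,0,0]},
    {"travel":[0,0,0],"dr":[0,0,0]},
  ],
)

```text
clock: 3.08
position: [0.4519, -0.3377, 0.0062]
ee_rot: [0.999, -0.044, -0.0, -0.0]
ft_force: [-0.2, 0.0, 0.4]
grip_width: 1.001
```

>>> servo_tool(
  moves=[
    {"travel":[0,0,0],"dr":[0,0,0]},
    {"travel":[0,0,0],"dr":[0,0,0]},
    {"travel":[0,0,0],"dr":[0,0,0]},
    {"travel":[0,0,0],"dr":[0,0,0]},
    {"travel":[0,0,0],"dr":[0,0,0]},
    {"travel":[0,0,0],"dr":[0,0,0]},
  ],
  claw=1,
  squeeze=40,
)

```text
clock: 3.82
position: [0.4526, -0.3384, 0.0076]
ee_rot: [0.999, -0.044, 0.001, 0.001]
ft_force: [-1.3, 0.5, 7.2]
grip_width: 0.505
```

>>> servo_tool(
  moves=[
    {"travel":[0,0,-40],"dr":[0,0,0]},
    {"travel":[0,0,-50],"dr":[0,0,0]},
    {"travel":[0,0,-50],"dr":[0,0,0]},
    {"travel":[0,0,0],"dr":[0,0,0]},
  ],
)

```text
clock: 4.32
position: [0.454, -0.3391, 0.1507]
ee_rot: [0.999, -0.044, 0.003, 0.002]
ft_force: [-0.2, 0.5, -2.9]
grip_width: 0.504
```

```bash
python3 -c "
from h import *
go([.5255,-.101,.146],-2.5)"
```

```text
pos [ 0.454  -0.3391  0.1507] yaw -5.04 zax [ 0.006 -0.005 -1.   ] F [-0.2  0.5 -2.9] grip 0.504 t 4.33
travel [  50.3 -243.4    4. ] dr [ 0.3 -0.3 -2.5]
```

>>> servo_tool(
  moves=[
    {"travel":[10,-48.5,0],"dr":[0,0,-2.5]},
    {"travel":[10,-48.5,0],"dr":[0,0,0]},
    {"travel":[10,-48.5,0],"dr":[0,0,0]},
    {"travel":[10,-48.5,0],"dr":[0,0,0]},
    {"travel":[10,-48.5,0],"dr":[0,0,0]},
    {"travel":[0,0,0],"dr":[0,0,0]},
    {"travel":[0,0,0],"dr":[0,0,0]},
  ],
)

```text
clock: 5.2
position: [0.5141, -0.0989, 0.1454]
ee_rot: [1.0, -0.022, -0.001, 0.0]
ft_force: [0.6, -0.7, -3.3]
grip_width: 0.507
```

Run:
```python
from h import *
go([.5255,-.101,.04],-2.5)
snap('wrist','w3.png'); snap('side','s3.png')
m=np.array([.529,-.021,.03]); f=np.array([.043,.999,0]); s=np.array([.999,-.043,0])
print([(n,proj('w3.png',m+f*a+s*b).round(0).tolist()) for n,a,b in[('mouth',0,0),('bedend',-.13,0),('L',-.13,.06),('R',-.13,-.06)]])
```

```text
pos [ 0.5141 -0.0989  0.1454] yaw -2.54 zax [-0.002 -0.    -1.   ] F [ 0.6 -0.7 -3.3] grip 0.507 t 5.2
travel [ 11.7   1.6 105.3] dr [ 0.   0.1 -0. ]
[('mouth', [[334.0, 98.0]]), ('bedend', [[332.0, 241.0]]), ('L', [[395.0, 241.0]]), ('R', [[270.0, 241.0]])]
```

View pics/w3.png

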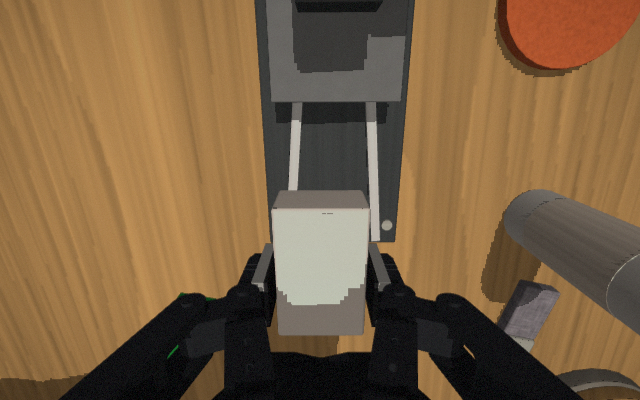

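The view shows the blank held straight, the hood's front edge at row ≈102 (columns 272–402), the fences between columns 301 and 367, and the bed corner at (395,242). This agrees with my projection. Casting rays on these points:

Run:
```python
from h import *
for n,z,ps in [('roof',.068,[(272,102),(402,102)]),('fenceIn',.035,[(302,106),(367,106)]),('fenceOutR',.035,[(376,106),(381,240)]),('bed corner',.03,[(396,242)]),('bed edges row150',.03,[(262,150),(405,150)]),('bed edges top row50',.03,[(258,50),(410,50)])]:
    print(n,ray('w3.png',ps,z)[:,:2].round(4).tolist())
_,K,V=load('w3.png')
o=manip.get_obs()
# blank front-bottom edge depth: width 44mm at px
for n,w in [('top front',368-276),]: print(K[0,0]*.044/w)
print((-V[:3,:3].T@V[:3,3]).round(4), K[0,0])
```

```text
roof [[0.4841, -0.0209], [0.575, -0.0251]]
fenceIn [[0.5028, -0.0257], [0.5553, -0.0281]]
fenceOutR [[0.5626, -0.0285], [0.5689, -0.1493]]
bed corner [[0.5843, -0.1547]]
bed edges row150 [[0.4656, -0.0607], [0.5889, -0.0663]]
bed edges top row50 [[0.471, 0.0174], [0.5893, 0.012]]
0.14382768555140302
[ 0.5186 -0.0165  0.2885] 300.7306152438427
```

Run:
```python
from h import *
im,K,V=load('w3.png')
print(K.round(1).tolist(),V.round(3).tolist())
hsv=cv2.cvtColor(im,cv2.COLOR_BGR2HSV)
for r in (195,203,212,240,270,300,325):
    g=im[r,255:390].astype(int); d=np.abs(np.diff(g,axis=0)).sum(1); i=np.where(d>45)[0]; print(r,(i+255).tolist())
a=load('w3.png')[0][170:370,220:420]; b=load('s3.png')[0]
p=proj('s3.png',[.526,-.1,.13])[0].astype(int); print(p)
b=b[p[1]-60:p[1]+60,p[0]-60:p[0]+60]
cv2.imwrite('pics/c3.png',np.hstack([cv2.resize(a,(400,400),interpolation=2),cv2.resize(b,(400,400),interpolation=2)]))
```

```text
[[300.7, 0.0, 320.6], [0.0, 300.7, 195.7], [0.0, 0.0, 1.0]] [[0.999, -0.046, -0.001, -0.518], [-0.043, -0.945, 0.323, -0.087], [-0.016, -0.322, -0.946, 0.276], [0.0, 0.0, 0.0, 1.0]]
195 [266, 267, 276, 277, 363, 364, 368, 369, 377, 378, 379]
203 [266, 267, 273, 366, 367, 369, 377, 378]
212 [267, 268, 270, 271, 368, 369, 370, 378]
240 [269, 270, 272, 366, 367, 368, 370, 371, 376, 378, 379]
270 [255, 266, 274, 275, 364, 365, 366, 374, 385, 386]
300 [275, 286, 339, 343, 365, 366, 377]
325 [265, 266, 270, 277, 363, 364, 370, 371, 374]
[352 149]
```

View pics/c3.png

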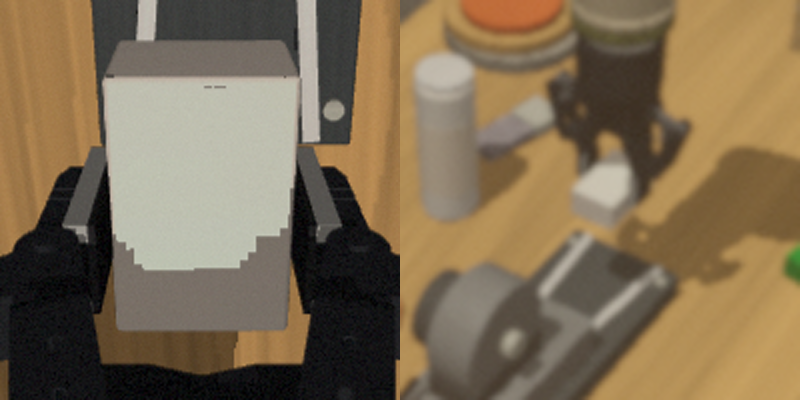

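The crops show the blank level and centred between the pads, with its front top edge at row ≈210. Next I'll lower it onto the bed.

>>> servo_tool(
  moves=[
    {"travel":[12,3,0],"dr":[0,0,0]},
    {"travel":[0,0,40],"dr":[0,0,0]},
    {"travel":[0,0,40],"dr":[0,0,0]},
    {"travel":[0,0,20],"dr":[0,0,0]},
    {"travel":[0,0,0],"dr":[0,0,0]},
    {"travel":[0,0,0],"dr":[0,0,0]},
  ],
)

```text
clock: 6.05
position: [0.5278, -0.1022, 0.0477]
ee_rot: [1.0, -0.022, 0.001, 0.0]
ft_force: [1.0, 0.7, -1.9]
grip_width: 0.506
```

>>> servo_tool(
  moves=[
    {"travel":[0,0,2],"dr":[0,0,0]},
    {"travel":[0,0,2],"dr":[0,0,0]},
    {"travel":[0,0,2],"dr":[0,0,0]},
    {"travel":[0,0,0],"dr":[0,0,0]},
  ],
)

```text
clock: 6.55
position: [0.5265, -0.1019, 0.0402]
ee_rot: [1.0, -0.022, -0.0, 0.0]
ft_force: [0.5, -0.5, -1.8]
grip_width: 0.505
```

>>> servo_tool(
  moves=[
    {"travel":[0,0,1.5],"dr":[0,0,0]},
    {"travel":[0,0,1.5],"dr":[0,0,0]},
    {"travel":[0,0,0],"dr":[0,0,0]},
  ],
)

```text
clock: 6.92
position: [0.5266, -0.1019, 0.0376]
ee_rot: [1.0, -0.022, -0.0, 0.0]
ft_force: [-2.5, -0.9, 3.2]
grip_width: 0.507
```

>>> servo_tool(
  moves=[
    {"travel":[0,0,0],"dr":[0,0,0]},
    {"travel":[0,0,0],"dr":[0,0,0]},
    {"travel":[0,0,0],"dr":[0,0,0]},
    {"travel":[0,0,0],"dr":[0,0,0]},
    {"travel":[0,0,-20],"dr":[0,0,0]},
    {"travel":[0,0,-60],"dr":[0,0,0]},
    {"travel":[0,0,-62],"dr":[0,0,0]},
    {"travel":[0,0,-62],"dr":[0,0,0]},
    {"travel":[0,0,0],"dr":[0,0,0]},
  ],
  claw=0,
)

```text
clock: 8.05
position: [0.529, -0.1016, 0.2481]
ee_rot: [1.0, -0.022, 0.005, 0.001]
ft_force: [-0.5, -0.3, -0.2]
grip_width: 1.001
```

Run:
```python
from h import *
go([.507,.289,.24],-67)
im=snap('wrist','w4.png'); hsv=cv2.cvtColor(im,cv2.COLOR_BGR2HSV)
m=((hsv[...,1]<60)&(hsv[...,2]>140)).astype(np.uint8)*255
for c in sorted(cv2.findContours(m,0,2)[0],key=cv2.contourArea)[-3:]:
    r=cv2.minAreaRect(ray('w4.png',c[:,0],.058)[:,:2].astype(np.float32)); print(cv2.contourArea(c),cv2.boundingRect(c),np.round(r[0],4),np.round(r[1],4),r[2])
```

```text
pos [ 0.529  -0.1016  0.2481] yaw -2.51 zax [ 0.01  -0.003 -1.   ] F [-0.5 -0.3 -0.2] grip 1.001 t 8.05
travel [ -39.1 -389.3    6.8] dr [-0.2 -0.6 64.5]
494.0 (281, 110, 10, 92) [ 0.4929 -0.0865] [0.1035 0.0072] 82.8364486694336
2172.0 (297, 139, 40, 60) [ 0.527  -0.1017] [0.0688 0.0431] 87.33417510986328
3238.5 (526, 204, 72, 67) [ 0.8273 -0.2022] [0.0814 0.0958] 19.865406036376953
```

View pics/w4.png

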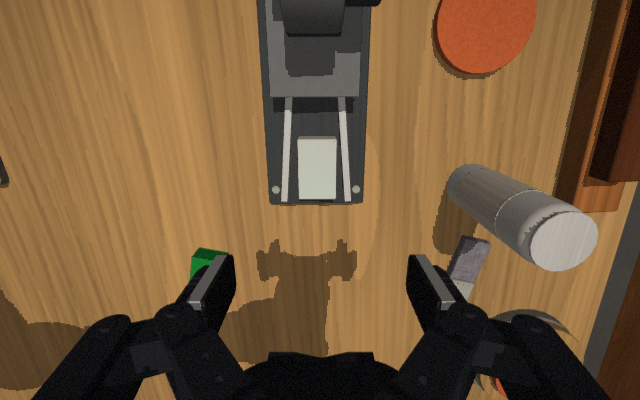

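The blank lies between the fences at (317,167), and the ray cast gives (0.527,-0.102) at 87.3°, aligned with the feed. Now to the stick.

>>> servo_tool(
  moves=[
    {"travel":[-5,-48.5,0],"dr":[0,0,0]},
    {"travel":[-5,-48.5,0],"dr":[0,0,0]},
    {"travel":[-5,-48.5,0],"dr":[0,0,0]},
    {"travel":[-5,-48.5,0],"dr":[0,0,0]},
    {"travel":[-5,-48.5,0],"dr":[0,0,0]},
    {"travel":[-5,-48.5,0],"dr":[0,0,0]},
    {"travel":[-5,-48.5,0],"dr":[0,0,0]},
    {"travel":[-4,-48.5,0],"dr":[0,0,0]},
    {"travel":[0,0,0],"dr":[0,0,9.2]},
    {"travel":[0,0,0],"dr":[0,0,9.2]},
    {"travel":[0,0,0],"dr":[0,0,9.2]},
    {"travel":[0,0,0],"dr":[0,0,9.2]},
  ],
)

```text
clock: 9.6
position: [0.5041, 0.2872, 0.2405]
ee_rot: [0.941, -0.339, -0.001, 0.001]
ft_force: [-0.4, -0.3, 0.3]
grip_width: 1.003
```

>>> servo_tool(
  moves=[
    {"travel":[0,0,0],"dr":[0,0,9.2]},
    {"travel":[0,0,0],"dr":[0,0,9.2]},
    {"travel":[0,0,0],"dr":[0,0,9.2]},
    {"travel":[0,0,0],"dr":[0,0,0]},
    {"travel":[0,0,0],"dr":[0,0,0]},
  ],
)

```text
clock: 10.22
position: [0.5045, 0.2873, 0.2409]
ee_rot: [0.835, -0.55, -0.0, 0.0]
ft_force: [-1.2, -0.7, 0.3]
grip_width: 1.002
```

Run:
```python
from h import *
go([.507,.289,.24],-67)
snap('wrist','w5.png')
```

```text
pos [0.5045 0.2873 0.2409] yaw -66.72 zax [-0.001 -0.    -1.   ] F [-1.2 -0.7  0.3] grip 1.002 t 10.22
travel [-0.6 -2.9  0.9] dr [ 0.  -0.   0.3]
```

View pics/w5.png

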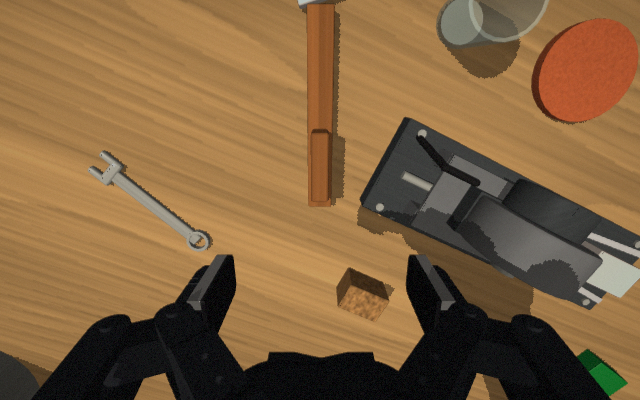

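The stick is in view with its handle at columns 311–328, rows 130–201. The bar runs up to its nose at row ≈2, touching the offcut, and its tail is at row 207.

Run:
```python
from h import *
b=ray('w5.png',[(307,4),(335,4),(309,206),(331,206)],.018)[:,:2]
n,t=b[:2].mean(0),b[2:].mean(0); d=(n-t); L=np.linalg.norm(d); d/=L
print(n.round(4),t.round(4),L.round(4),np.degrees(np.arctan2(d[1],d[0])).round(2),'origin from nose',(n-.17*d).round(4),'from tail',(t+.06*d).round(4))
h=ray('w5.png',[(311,131),(328,131),(311,201),(329,201)],.056)[:,:2]; print(h.round(4),h.mean(0).round(4))
```

```text
[0.6636 0.354 ] [0.4534 0.2652] 0.2281 22.9 origin from nose [0.507  0.2879] from tail [0.5087 0.2886]
[[0.5421 0.3136]
 [0.5493 0.2969]
 [0.4683 0.2829]
 [0.4765 0.2637]] [0.509  0.2893]
```

>>> servo_tool(
  moves=[
    {"travel":[0,-3.7,50],"dr":[0,0,0.4]},
    {"travel":[0,0,60],"dr":[0,0,0]},
    {"travel":[0,0,60],"dr":[0,0,0]},
    {"travel":[0,0,30],"dr":[0,0,0]},
    {"travel":[0,0,19],"dr":[0,0,0]},
    {"travel":[0,0,0],"dr":[0,0,0]},
    {"travel":[0,0,0],"dr":[0,0,0]},
  ],
)

```text
clock: 11.15
position: [0.5091, 0.2895, 0.0238]
ee_rot: [0.832, -0.554, 0.001, -0.001]
ft_force: [0.6, 0.9, -0.2]
grip_width: 1.002
```

>>> servo_tool(
  moves=[
    {"travel":[0,0,0],"dr":[0,0,0]},
    {"travel":[0,0,0],"dr":[0,0,0]},
    {"travel":[0,0,0],"dr":[0,0,0]},
    {"travel":[0,0,0],"dr":[0,0,0]},
    {"travel":[0,0,0],"dr":[0,0,0]},
    {"travel":[0,0,0],"dr":[0,0,0]},
    {"travel":[0,0,0],"dr":[0,0,0]},
    {"travel":[0,0,0],"dr":[0,0,0]},
  ],
  claw=1,
  squeeze=90,
)

```text
clock: 12.15
position: [0.5084, 0.2891, 0.0226]
ee_rot: [0.832, -0.554, 0.0, -0.0]
ft_force: [-0.9, -1.3, 5.2]
grip_width: 0.223
```

>>> servo_tool(
  moves=[
    {"travel":[0,0,-30],"dr":[0,0,0]},
    {"travel":[0,0,-50],"dr":[0,0,0]},
    {"travel":[0,0,-50],"dr":[0,0,0]},
    {"travel":[0,0,-50],"dr":[0,0,0]},
    {"travel":[0,0,-50],"dr":[0,0,0]},
    {"travel":[0,0,0],"dr":[0,0,0]},
  ],
)

```text
clock: 12.9
position: [0.5094, 0.29, 0.256]
ee_rot: [0.832, -0.554, 0.001, -0.003]
ft_force: [0.8, 0.4, -2.9]
grip_width: 0.221
```

```bash
python3 -c "
from h import *
go([.5155,-.342,.25],-2.6)"
```

```text
pos [0.5094 0.29   0.256 ] yaw -67.34 zax [ 0.005  0.003 -1.   ] F [ 0.8  0.4 -2.9] grip 0.221 t 12.9
travel [585.6 237.9   4.3] dr [ -0.3  -0.2 -64.7]
```

>>> servo_tool(
  moves=[
    {"travel":[48.8,19.8,0],"dr":[0,0,0]},
    {"travel":[48.8,19.8,0],"dr":[0,0,0]},
    {"travel":[48.8,19.8,0],"dr":[0,0,0]},
    {"travel":[48.8,19.8,0],"dr":[0,0,0]},
    {"travel":[48.8,19.8,0],"dr":[0,0,0]},
    {"travel":[48.8,19.8,0],"dr":[0,0,0]},
    {"travel":[48.8,19.8,0],"dr":[0,0,0]},
    {"travel":[48.8,19.8,0],"dr":[0,0,0]},
    {"travel":[48.8,19.8,0],"dr":[0,0,0]},
    {"travel":[48.8,19.8,0],"dr":[0,0,0]},
    {"travel":[48.8,19.8,0],"dr":[0,0,0]},
    {"travel":[48.8,19.8,0],"dr":[0,0,0]},
  ],
)

```text
clock: 14.4
position: [0.5138, -0.3446, 0.2506]
ee_rot: [0.832, -0.554, -0.001, 0.0]
ft_force: [0.8, -0.4, -0.2]
grip_width: 0.225
```

>>> servo_tool(
  moves=[
    {"travel":[0,0,0],"dr":[0,0,-8.1]},
    {"travel":[0,0,0],"dr":[0,0,-8.1]},
    {"travel":[0,0,0],"dr":[0,0,-8.1]},
    {"travel":[0,0,0],"dr":[0,0,-8.1]},
    {"travel":[0,0,0],"dr":[0,0,-8.1]},
    {"travel":[0,0,0],"dr":[0,0,-8.1]},
    {"travel":[0,0,0],"dr":[0,0,-8.1]},
    {"travel":[0,0,0],"dr":[0,0,-8.1]},
    {"travel":[0,0,0],"dr":[0,0,0]},
    {"travel":[0,0,0],"dr":[0,0,0]},
  ],
)

```text
clock: 15.65
position: [0.5143, -0.343, 0.2515]
ee_rot: [1.0, -0.024, -0.001, -0.0]
ft_force: [-0.7, -0.2, -0.7]
grip_width: 0.227
```

Run:
```python
from h import *
go([.5155,-.342,.06],-2.6)
```

```text
pos [ 0.5143 -0.343   0.2515] yaw -2.72 zax [-0.001  0.001 -1.   ] F [-0.7 -0.2 -0.7] grip 0.227 t 15.65
travel [  1.3  -0.9 191.5] dr [-0.   0.1 -0.1]
```

>>> servo_tool(
  moves=[
    {"travel":[1.3,-0.9,60],"dr":[0,0,0]},
    {"travel":[0,0,60],"dr":[0,0,0]},
    {"travel":[0,0,50],"dr":[0,0,0]},
    {"travel":[0,0,23],"dr":[0,0,0]},
    {"travel":[0,0,0],"dr":[0,0,0]},
    {"travel":[0,0,0],"dr":[0,0,0]},
  ],
)

```text
clock: 16.4
position: [0.5167, -0.3426, 0.0607]
ee_rot: [1.0, -0.023, 0.001, 0.001]
ft_force: [0.3, 0.2, -1.3]
grip_width: 0.22
```

Run:
```python
from h import *
go([.5155,-.342,.055],-2.6)
w=snap('wrist','w6.png'); s=snap('side','s6.png')
p=proj('s6.png',[.523,-.15,.04])[0].astype(int); print(p)
b=s[p[1]-60:p[1]+65,p[0]-80:p[0]+80]
cv2.imwrite('pics/c6.png',np.vstack([cv2.resize(w,(480,300)),cv2.resize(b,(384,300),interpolation=2).copy() if 0 else cv2.copyMakeBorder(cv2.resize(b,(384,300),interpolation=2),0,0,0,96,0)]))
```

```text
pos [ 0.5167 -0.3426  0.0607] yaw -2.59 zax [ 0.002 -0.001 -1.   ] F [ 0.3  0.2 -1.3] grip 0.22 t 16.4
travel [-1.3 -0.5  5.7] dr [ 0.1 -0.1  0. ]
[359 162]
```

View pics/c6.png

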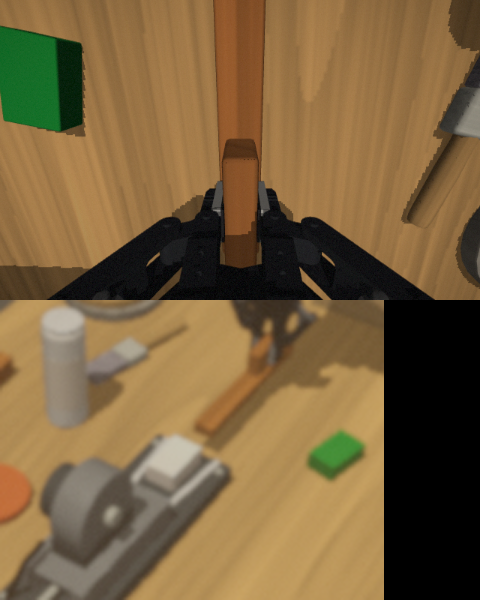

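Run:
```python
from h import *
o=manip.get_obs();r=R.from_quat(o['ee_rot']).as_matrix();tcp=o['position']
f=-r[:,1];s=r[:,0];org=tcp-[0,0,.0225]
for n,a,b,z in [('nose topL far',.17,-.015,.018),('top near',.17,.015,.018),('bot near',.17,-.015,0),('bot far',.17,.015,0)]:
    q=proj('s6.png',org+f*a+s*b+[0,0,z])[0]; print(n,((q-[359-80,162-60])*2.4+[0,300]).round(0))
im=load('s6.png')[0]; c=im[140:190,340:400]; hsv=cv2.cvtColor(im,cv2.COLOR_BGR2HSV)
b=im[102:227,279:439]; b=cv2.resize(b[40:75,70:130],(720,420),interpolation=2); cv2.imwrite('pics/c7.png',b)
for n,a,bb,z in [('nose topL far',.17,-.015,.018),('top near',.17,.015,.018),('bot near',.17,-.015,0),('bot far',.17,.015,0)]:
    print((proj('s6.png',org+f*a+s*bb+[0,0,z])[0]-[349,142])*12)
```

```text
nose topL far [212. 430.]
top near [193. 421.]
bot near [211. 439.]
bot far [192. 431.]
[219.53040318 168.04958185]
[125.4301888  125.53000215]
[215.42870605 217.39360387]
[122.20977946 174.8367126 ]
```

View pics/c7.png

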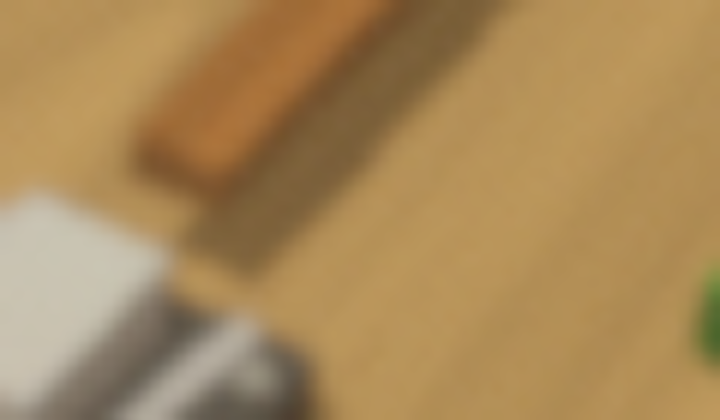

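Nose is straight and level with the bed to within about 3 mm, just behind the blank. I'll lower it slightly and advance until it touches.

>>> servo_tool(
  moves=[
    {"travel":[-0.5,0,3],"dr":[0,0,0]},
    {"travel":[0,0,2.5],"dr":[0,0,0]},
    {"travel":[0,-8,0],"dr":[0,0,0]},
    {"travel":[0,-8,0],"dr":[0,0,0]},
    {"travel":[0,-5,0],"dr":[0,0,0]},
    {"travel":[0,-5,0],"dr":[0,0,0]},
    {"travel":[0,-3,0],"dr":[0,0,0]},
    {"travel":[0,-3,0],"dr":[0,0,0]},
    {"travel":[0,-3,0],"dr":[0,0,0]},
    {"travel":[0,-3,0],"dr":[0,0,0]},
    {"travel":[0,-3,0],"dr":[0,0,0]},
    {"travel":[0,0,0],"dr":[0,0,0]},
  ],
)

```text
clock: 18.0
position: [0.5173, -0.301, 0.0538]
ee_rot: [1.0, -0.022, 0.0, -0.0]
ft_force: [-0.8, -0.4, -1.8]
grip_width: 0.216
```

Run:
```python
from h import *
go([.517,-.29,.055],-2.6)
```

```text
pos [ 0.5173 -0.301   0.0538] yaw -2.52 zax [ 0.  0. -1.] F [-0.8 -0.4 -1.8] grip 0.216 t 18.0
travel [ -0.8 -10.9  -1.2] dr [-0.  -0.   0.1]
```

>>> servo_tool(
  moves=[
    {"travel":[-0.5,-6,0],"dr":[0,0,0]},
    {"travel":[0,-6,0],"dr":[0,0,0]},
    {"travel":[0,-6,0],"dr":[0,0,0]},
    {"travel":[0,-6,0],"dr":[0,0,0]},
    {"travel":[0,-6,0],"dr":[0,0,0]},
    {"travel":[0,-6,0],"dr":[0,0,0]},
    {"travel":[0,-6,0],"dr":[0,0,0]},
    {"travel":[0,-6,0],"dr":[0,0,0]},
    {"travel":[0,-6,0],"dr":[0,0,0]},
    {"travel":[0,0,0],"dr":[0,0,0]},
  ],
)

```text
clock: 19.25
position: [0.5193, -0.2463, 0.0538]
ee_rot: [1.0, -0.022, -0.0, -0.0]
ft_force: [-0.3, -0.1, -1.2]
grip_width: 0.22
```

>>> servo_tool(
  moves=[
    {"travel":[0,-5,0],"dr":[0,0,0]},
    {"travel":[0,-5,0],"dr":[0,0,0]},
    {"travel":[0,-5,0],"dr":[0,0,0]},
    {"travel":[0,-5,0],"dr":[0,0,0]},
    {"travel":[0,-5,0],"dr":[0,0,0]},
    {"travel":[0,-5,0],"dr":[0,0,0]},
    {"travel":[0,-5,0],"dr":[0,0,0]},
    {"travel":[0,0,0],"dr":[0,0,0]},
  ],
)

```text
clock: 20.25
position: [0.5208, -0.2115, 0.0538]
ee_rot: [1.0, -0.022, -0.0, -0.0]
ft_force: [-0.9, 0.2, -1.6]
grip_width: 0.222
```

Run:
```python
from h import *
go([.522,-.192,.055],-2.6)
for i in range(2): print(manip.get_obs()['ft_force'].round(2))
snap('side','s8.png'); print(manip.get_obs()['ft_force'].round(2))
```

```text
pos [ 0.5208 -0.2115  0.0538] yaw -2.49 zax [-0.  0. -1.] F [-0.9  0.2 -1.6] grip 0.222 t 20.25
travel [  0.4 -19.5  -1.2] dr [-0.   0.   0.1]
[-0.92  0.25 -1.57]
[-0.92  0.25 -1.57]
[-0.11 -0.23 -2.21]
```

>>> servo_tool(
  moves=[
    {"travel":[0,-3,0],"dr":[0,0,0]},
    {"travel":[0,-3,0],"dr":[0,0,0]},
    {"travel":[0,-3,0],"dr":[0,0,0]},
    {"travel":[0,-3,0],"dr":[0,0,0]},
    {"travel":[0,0,0],"dr":[0,0,0]},
  ],
)

```text
clock: 20.92
position: [0.5213, -0.1998, 0.0538]
ee_rot: [1.0, -0.022, 0.0, -0.0]
ft_force: [-0.1, -0.1, -0.8]
grip_width: 0.226
```

>>> servo_tool(
  moves=[
    {"travel":[0,-2,0],"dr":[0,0,0]},
    {"travel":[0,-2,0],"dr":[0,0,0]},
    {"travel":[0,-2,0],"dr":[0,0,0]},
    {"travel":[0,0,0],"dr":[0,0,0]},
  ],
)

```text
clock: 21.42
position: [0.5215, -0.1944, 0.0539]
ee_rot: [1.0, -0.022, 0.0, 0.0]
ft_force: [0.4, -2.0, -2.3]
grip_width: 0.225
```

>>> servo_tool(
  moves=[
    {"travel":[0,-2,0],"dr":[0,0,0]},
    {"travel":[0,-2,0],"dr":[0,0,0]},
    {"travel":[0,-2,0],"dr":[0,0,0]},
    {"travel":[0,0,0],"dr":[0,0,0]},
  ],
)

```text
clock: 21.92
position: [0.5216, -0.1917, 0.0544]
ee_rot: [1.0, -0.023, 0.0, 0.002]
ft_force: [-0.2, -12.2, 0.8]
grip_width: 0.221
```

>>> servo_tool(
  moves=[
    {"travel":[0,-1,0],"dr":[0,0,0]},
    {"travel":[0,-1,0],"dr":[0,0,0]},
    {"travel":[0,-1,0],"dr":[0,0,0]},
    {"travel":[0,0,0],"dr":[0,0,0]},
  ],
)

```text
clock: 22.42
position: [0.5218, -0.1884, 0.0543]
ee_rot: [1.0, -0.023, 0.0, 0.002]
ft_force: [-1.0, -11.1, 1.1]
grip_width: 0.224
```

>>> servo_tool(
  moves=[
    {"travel":[0,-1,0],"dr":[0,0,0]},
    {"travel":[0,-1,0],"dr":[0,0,0]},
    {"travel":[0,-1,0],"dr":[0,0,0]},
    {"travel":[0,0,0],"dr":[0,0,0]},
  ],
)

```text
clock: 22.92
position: [0.522, -0.185, 0.0543]
ee_rot: [1.0, -0.023, 0.0, 0.002]
ft_force: [-1.1, -9.9, 0.4]
grip_width: 0.222
```

>>> servo_tool(
  moves=[
    {"travel":[0,-1,0],"dr":[0,0,0]},
    {"travel":[0,-1,0],"dr":[0,0,0]},
    {"travel":[0,-1,0],"dr":[0,0,0]},
    {"travel":[0,0,0],"dr":[0,0,0]},
  ],
)

```text
clock: 23.42
position: [0.5221, -0.182, 0.0543]
ee_rot: [1.0, -0.023, 0.0, 0.001]
ft_force: [-0.2, -9.5, 0.7]
grip_width: 0.221
```

>>> servo_tool(
  moves=[
    {"travel":[0,-1.5,0],"dr":[0,0,0]},
    {"travel":[0,-1.5,0],"dr":[0,0,0]},
    {"travel":[0,-1.5,0],"dr":[0,0,0]},
    {"travel":[0,-1.5,0],"dr":[0,0,0]},
    {"travel":[0,-1.5,0],"dr":[0,0,0]},
    {"travel":[0,-1.5,0],"dr":[0,0,0]},
    {"travel":[0,-1.5,0],"dr":[0,0,0]},
    {"travel":[0,0,0],"dr":[0,0,0]},
  ],
)

```text
clock: 24.42
position: [0.5226, -0.1713, 0.0543]
ee_rot: [1.0, -0.023, 0.0, 0.001]
ft_force: [-0.2, -10.2, 0.6]
grip_width: 0.219
```

>>> servo_tool(
  moves=[
    {"travel":[0,-1,0],"dr":[0,0,0]},
    {"travel":[0,-1,0],"dr":[0,0,0]},
    {"travel":[0,0,0],"dr":[0,0,0]},
  ],
)

```text
clock: 24.8
position: [0.5227, -0.1694, 0.0543]
ee_rot: [1.0, -0.023, 0.0, 0.001]
ft_force: [0.7, -9.8, 0.7]
grip_width: 0.221
```

>>> servo_tool(
  moves=[
    {"travel":[0,-1,0],"dr":[0,0,0]},
    {"travel":[0,-1,0],"dr":[0,0,0]},
    {"travel":[0,0,0],"dr":[0,0,0]},
  ],
)

```text
clock: 25.18
position: [0.5228, -0.1674, 0.0542]
ee_rot: [1.0, -0.023, 0.0, 0.001]
ft_force: [-0.5, -9.6, -0.2]
grip_width: 0.219
```

>>> servo_tool(
  moves=[
    {"travel":[0,-1,0],"dr":[0,0,0]},
    {"travel":[0,-1,0],"dr":[0,0,0]},
    {"travel":[0,0,0],"dr":[0,0,0]},
  ],
)

```text
clock: 25.55
position: [0.5229, -0.1654, 0.0543]
ee_rot: [1.0, -0.023, 0.0, 0.001]
ft_force: [0.4, -9.5, -0.1]
grip_width: 0.219
```

>>> servo_tool(
  moves=[
    {"travel":[0,-1,0],"dr":[0,0,0]},
    {"travel":[0,-1,0],"dr":[0,0,0]},
    {"travel":[0,0,0],"dr":[0,0,0]},
  ],
)

```text
clock: 25.92
position: [0.523, -0.1634, 0.0542]
ee_rot: [1.0, -0.023, 0.0, 0.001]
ft_force: [-0.1, -10.1, 1.1]
grip_width: 0.22
```

>>> servo_tool(
  moves=[
    {"travel":[0,-1,0],"dr":[0,0,0]},
    {"travel":[0,-1,0],"dr":[0,0,0]},
    {"travel":[0,0,0],"dr":[0,0,0]},
  ],
)

```text
clock: 26.3
position: [0.5231, -0.1614, 0.0542]
ee_rot: [1.0, -0.023, 0.0, 0.001]
ft_force: [-0.5, -9.5, 0.6]
grip_width: 0.22
```

>>> servo_tool(
  moves=[
    {"travel":[0,-1,0],"dr":[0,0,0]},
    {"travel":[0,-1,0],"dr":[0,0,0]},
    {"travel":[0,0,0],"dr":[0,0,0]},
  ],
)

```text
clock: 26.68
position: [0.5231, -0.16, 0.0543]
ee_rot: [1.0, -0.023, 0.0, 0.002]
ft_force: [-1.2, -11.8, 0.2]
grip_width: 0.221
```

>>> servo_tool(
  moves=[
    {"travel":[0,-1,0],"dr":[0,0,0]},
    {"travel":[0,-1,0],"dr":[0,0,0]},
    {"travel":[0,0,0],"dr":[0,0,0]},
  ],
)

```text
clock: 27.05
position: [0.5232, -0.1588, 0.0544]
ee_rot: [1.0, -0.024, 0.0, 0.002]
ft_force: [-0.4, -13.2, 1.4]
grip_width: 0.219
```

Run:
```python
from h import *
go([.522,-.192,.055],-2.6)
snap('side','s9.png'); snap('top','t9.png')
print(manip.get_obs()['ft_force'].round(2),manip.get_obs()['position'].round(4))
```

```text
pos [ 0.5232 -0.1588  0.0544] yaw -2.71 zax [ 0.001 -0.004 -1.   ] F [ -0.4 -13.2   1.4] grip 0.219 t 27.05
travel [ 0.4 33.3 -0.4] dr [ 0.2 -0.1 -0.1]
[  0.5  -12.87   0.17] [ 0.5232 -0.1588  0.0544]
```

>>> servo_tool(
  moves=[
    {"travel":[0,-1,0],"dr":[0,0,0]},
    {"travel":[0,-1,0],"dr":[0,0,0]},
    {"travel":[0,0,0],"dr":[0,0,0]},
    {"travel":[0,0,0],"dr":[0,0,0]},
  ],
)

```text
clock: 27.65
position: [0.5233, -0.1575, 0.0545]
ee_rot: [1.0, -0.024, 0.001, 0.003]
ft_force: [-0.8, -15.8, 2.9]
grip_width: 0.223
```

>>> servo_tool(
  moves=[
    {"travel":[0,-1,0],"dr":[0,0,0]},
    {"travel":[0,0,0],"dr":[0,0,0]},
    {"travel":[0,0,0],"dr":[0,0,0]},
    {"travel":[0,0,0],"dr":[0,0,0]},
  ],
)

```text
clock: 28.15
position: [0.5233, -0.1569, 0.0545]
ee_rot: [1.0, -0.024, 0.001, 0.003]
ft_force: [-0.4, -16.6, 2.1]
grip_width: 0.22
```

Run:
```python
from h import *
o=manip.get_obs(); print(o['position'].round(4),o['ft_force'].round(1))
snap('side','s10.png'); snap('top','t10.png')
print(manip.get_obs()['ft_force'].round(2),manip.get_obs()['position'].round(4))
# rod shift: compare rod tip column profile in side + top between free and pressed
for a,b,n in (('s8.png','s10.png','side'),('top1.png','t10.png','top')):
    A,B=load(a)[0],load(b)[0]
    p=proj(a,[.538,.195,.045])[0].astype(int); q=proj(a,[.5384,.205,.045])[0]-proj(a,[.538,.195,.045])[0]
    x0,y0=p-[14,14]
    P=A[y0:y0+28,x0:x0+28].astype(int);Q=B[y0:y0+28,x0:x0+28].astype(int)
    d=(Q-P).sum(2); i=np.argwhere(np.abs(d)>60); print(n,'tip px',p,'px per 10mm',q.round(2),[(int(x)+x0,int(y)+y0,int(d[y,x])) for y,x in i][:25])
```

```text
[ 0.5233 -0.1569  0.0545] [ -0.4 -16.6   2.1]
[ -0.59 -17.42   2.32] [ 0.5233 -0.1569  0.0545]
side tip px [294 229] px per 10mm [-2.2  2.3] [(np.int64(292), np.int64(230), 68), (np.int64(293), np.int64(230), 72), (np.int64(293), np.int64(231), 73)]
top tip px [279 207] px per 10mm [-3.33 -0.06] [(np.int64(278), np.int64(206), 86), (np.int64(277), np.int64(207), 121), (np.int64(278), np.int64(207), 167), (np.int64(279), np.int64(207), 66), (np.int64(277), np.int64(208), 123), (np.int64(278), np.int64(208), 153), (np.int64(277), np.int64(209), 61), (np.int64(278), np.int64(209), 84)]
```

The rod shifted about 1.3 px (≈4 mm), and the force is about 6.7 N above the drag, which means about 4 mm pressed in. Now I'll withdraw the stick.

>>> servo_tool(
  moves=[
    {"travel":[0,1,0],"dr":[0,0,0]},
    {"travel":[0,1,0],"dr":[0,0,0]},
    {"travel":[0,1,0],"dr":[0,0,0]},
    {"travel":[0,1,0],"dr":[0,0,0]},
    {"travel":[0,2,0],"dr":[0,0,0]},
    {"travel":[0,3,0],"dr":[0,0,0]},
    {"travel":[0,5,0],"dr":[0,0,0]},
    {"travel":[0,10,0],"dr":[0,0,0]},
    {"travel":[0,20,0],"dr":[0,0,0]},
    {"travel":[0,20,0],"dr":[0,0,0]},
    {"travel":[0,20,0],"dr":[0,0,0]},
    {"travel":[0,20,0],"dr":[0,0,0]},
  ],
)

```text
clock: 29.75
position: [0.5185, -0.2576, 0.0538]
ee_rot: [1.0, -0.023, 0.0, 0.0]
ft_force: [0.3, 0.8, -0.2]
grip_width: 0.221
```

>>> servo_tool(
  moves=[
    {"travel":[0,20,0],"dr":[0,0,0]},
    {"travel":[0,20,0],"dr":[0,0,0]},
    {"travel":[0,20,0],"dr":[0,0,0]},
    {"travel":[0,25,-1],"dr":[0,0,0]},
    {"travel":[0,25,-1],"dr":[0,0,0]},
    {"travel":[0,25,0],"dr":[0,0,0]},
    {"travel":[0,10,0],"dr":[0,0,0]},
    {"travel":[0,0,0],"dr":[0,0,0]},
    {"travel":[0,0,0],"dr":[0,0,0]},
  ],
)

```text
clock: 30.88
position: [0.5128, -0.3993, 0.0558]
ee_rot: [1.0, -0.021, 0.0, -0.0]
ft_force: [0.0, 0.3, -1.8]
grip_width: 0.219
```

Run:
```python
from h import *
go([.51,-.4,.025],-2.6)
snap('top','t11.png')
A,B,C=[load(f)[0].astype(int).sum(2) for f in('top1.png','t10.png','t11.png')]
for X in (A,B,C): print(X[206:210,273:283].tolist())
```

```text
pos [ 0.5128 -0.3993  0.0558] yaw -2.46 zax [ 0.     0.001 -1.   ] F [ 0.   0.3 -1.8] grip 0.219 t 30.88
travel [-2.8  0.8 30.8] dr [-0.  -0.   0.1]
[[263, 192, 180, 177, 182, 194, 242, 267, 268, 263], [252, 185, 180, 183, 177, 243, 360, 405, 409, 404], [236, 188, 185, 183, 182, 263, 384, 429, 435, 429], [241, 192, 180, 187, 184, 222, 293, 316, 320, 309]]
[[268, 202, 184, 191, 229, 280, 283, 270, 270, 263], [262, 197, 185, 204, 298, 410, 426, 424, 425, 416], [251, 180, 190, 214, 305, 416, 437, 443, 443, 448], [247, 187, 184, 196, 245, 306, 323, 310, 319, 322]]
[[274, 199, 182, 194, 228, 285, 282, 278, 270, 268], [262, 196, 185, 207, 292, 408, 426, 418, 419, 421], [240, 188, 183, 210, 295, 421, 440, 443, 442, 447], [246, 193, 185, 194, 250, 305, 317, 316, 317, 319]]
```

The rod's position is unchanged after withdrawal, so the stop is still pressed. Now I'll lay the stick down.

>>> servo_tool(
  moves=[
    {"travel":[0,0,10],"dr":[0,0,0]},
    {"travel":[0,0,10],"dr":[0,0,0]},
    {"travel":[0,0,5],"dr":[0,0,0]},
    {"travel":[0,0,3],"dr":[0,0,0]},
    {"travel":[0,0,2],"dr":[0,0,0]},
    {"travel":[0,0,1],"dr":[0,0,0]},
    {"travel":[0,0,1],"dr":[0,0,0]},
    {"travel":[0,0,0],"dr":[0,0,0]},
  ],
)

```text
clock: 31.92
position: [0.5124, -0.4007, 0.0239]
ee_rot: [1.0, -0.022, 0.0, 0.0]
ft_force: [-0.6, -0.0, -1.5]
grip_width: 0.223
```

>>> servo_tool(
  moves=[
    {"travel":[0,0,0.7],"dr":[0,0,0]},
    {"travel":[0,0,0.7],"dr":[0,0,0]},
    {"travel":[0,0,0],"dr":[0,0,0]},
  ],
)

```text
clock: 32.3
position: [0.5124, -0.4007, 0.0227]
ee_rot: [1.0, -0.022, 0.0, 0.0]
ft_force: [-2.4, 0.2, 1.9]
grip_width: 0.222
```

>>> servo_tool(
  moves=[
    {"travel":[0,0,0],"dr":[0,0,0]},
    {"travel":[0,0,0],"dr":[0,0,0]},
    {"travel":[0,0,0],"dr":[0,0,0]},
    {"travel":[0,0,0],"dr":[0,0,0]},
    {"travel":[0,0,0],"dr":[0,0,0]},
    {"travel":[0,0,-30],"dr":[0,0,0]},
    {"travel":[0,0,-60],"dr":[0,0,0]},
    {"travel":[0,0,-60],"dr":[0,0,0]},
    {"travel":[0,0,0],"dr":[0,0,0]},
    {"travel":[0,0,0],"dr":[0,0,0]},
  ],
  claw=0,
)

```text
clock: 33.55
position: [0.5121, -0.4005, 0.1721]
ee_rot: [1.0, -0.022, -0.0, 0.0]
ft_force: [-0.2, 0.0, -0.5]
grip_width: 1.002
```

Run:
```python
from h import *
go([.51,-.4,.17],-2.6)
t=snap('top','t12.png'); s=snap('side','s12.png')
print(t[206:210,273:283].astype(int).sum(2).tolist())
cv2.imwrite('pics/c12.png',np.vstack([t[60:300],s[60:300]]))
```

```text
pos [ 0.5121 -0.4005  0.1721] yaw -2.54 zax [-0. -0. -1.] F [-0.2  0.  -0.5] grip 1.002 t 33.55
travel [-2.1 -0.5  2.1] dr [0.  0.  0.1]
[[273, 199, 185, 192, 225, 283, 275, 273, 268, 265], [261, 198, 187, 212, 298, 406, 425, 421, 421, 421], [241, 188, 188, 201, 298, 416, 436, 439, 443, 444], [250, 196, 185, 198, 239, 308, 323, 314, 312, 321]]
```

View pics/c12.png

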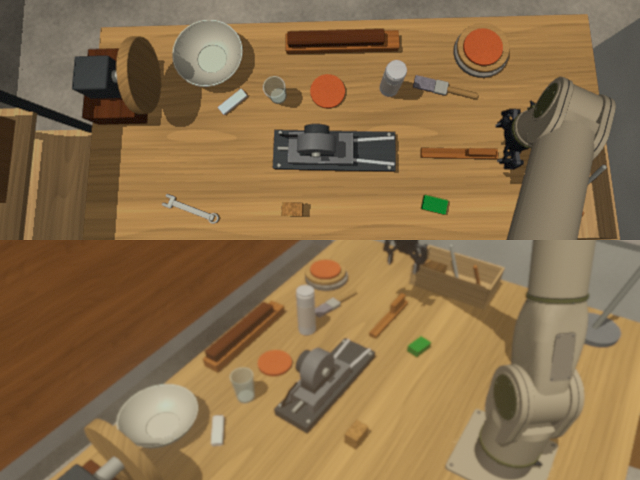

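The stick lies on the bench clear of the bed (nose at (422,153)), the blank is inside the hood, the rod is still out, and the bystanders are in place. Handing in.

```bash
python3 -c "
from workcell import manip
print(manip.hand_in())"
```

```text
the job is handed in; nothing more can be done
None
```

The job is handed in, with no verdict reported; the arm was done at about 34 s of the 72 s. I set the blank on the open bed, let it go, and fed it under the hood with the push stick until it pressed the stop. I then drew the stick out and laid it on the bench, about 7 cm clear of the infeed end of the bed.

**Last checks:**
- **Placing:** after release the blank lay centred between the fences, about 80 mm before the mouth and aligned with the feed.
- **Feed:** the shoe was felt where expected, with a steady drag of about 9.7 N. The stop was met with the blank's front about 100 mm past the mouth.
- **Stop:** the final push was 16.6–17.4 N, about 7 N above the drag. That puts the stop at roughly 4–5 mm in. The stick's travel past first contact (about 4 mm) and the rod's shift in the top view (about 1.3 px, roughly 4 mm) agree. The rod showed no shift after the stick was withdrawn or before hand-in.
- **Scene:** the last pictures show the stick lying on the bench and the bystanders in place. I judged the bystanders by eye and did not re-measure them.

**Problems along the way:**
- My first two move calls were refused for a missing field, and nothing moved.
- I viewed 10 or 11 pictures, at or one past the budget of 10.
- The stick's nose looked about 3 mm higher than nominal before feeding. I left it, and it did no harm.

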